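Find the pot lid that rocks and press it home

ROBOT

A 6-joint arm with a two-finger parallel gripper is mounted at the origin on a cart in front of the work surface, level with it; the furniture and walls round the work are solid. World frame = base frame: x ahead of the robot, y to its left, z up, the work surface at z = 0. Lengths are in m, angles in rad, forces in N, time in s.
With the tool pointing down it reaches from about 0.325 to 0.775 m from the base axis. Payload 5.5 kg.
Tool frame: the origin (TCP) lies between the finger pads; the fingertips stand 8 mm ahead of it and the grasp point (between the pads) lies 11 mm behind it (tcp_to_tips is the distance from the TCP to the fingertips, in m); z points along the fingers, y is the line along which they close (so a half turn about z gives the same grasp; the last joint's range is limited). The gripper opens to 88 mm and grips with 3 to 60 N. Pads are 20 mm wide; open, the fingers measure 115 mm over their backs; the gripper's body (75 mm by 178 mm) begins 61 mm behind the grasp point.
Start: joints at [-1.399, 0.091, 1.231, -0, 1.82, -0.057], TCP at [0.136, -0.584, 0.231] pointing down, gripper open.
Joint ranges: [-2.87, 2.87], [-0.86, 2.18], [0.17, 2.46], [-1.51, 4.65], [0.06, 2.69], [-2.65, 2.65]. Speed limits (rad/s): [2.57, 2.57, 3.01, 3.14, 3.14, 3.14].

INTERFACE

Orientations are given as a unit quaternion [w, x, y, z].
In Python, from bench import * gives the robot as it stands. Calls block until the motion is done:
- move_to(position, orientation): joint-space move of the TCP to a pose.
- move_l(position, speed=0.15, orientation=None): straight line of the TCP; orientation=None keeps the orientation; speed is the mean speed in m/s.
- movej(angles): joint-space move.
- gripper_open() and close(): open the fingers fully, or close them until they stop; the grip force is fixed at half the most.
- hold(seconds).
- inverse_kinematics(position, orientation): joint angles nearest the present ones, or None.
- state(): the state.
- get_image(name): name is "scene" or "top"; returns a dict with "frame" (480x640x3 uint8, blue, green, red), "depth" (480x640 float32, m along the optical axis (not along the pixel's ray), 0 where there is no reading), "camera_matrix" (3x3 intrinsics, pixels), "k1" (the pictures are not rectified: a ray, as slopes to the right and down, at radius r is drawn at 1 + k1 r^2 times it, then the intrinsics apply), "view" (4x4, takes a point from world to camera coordinates). Camera axes: x right, y up, looking along -z (the intrinsics and any distortion apply to the point x, -y, -z); pixel columns grow to the right and rows downward; lengths in m; the calibration is good to about 2 mm. A picture is of the moment at which its call begins.
A pose or a line that the arm cannot do raises IKError and nothing moves.
- job_done(): hands the job in; it is judged then, once.
The state is a dict: "time": time; "joint_pos": joint angles; "dq": joint speeds; "joint_torque": joint torques, N m; "ee_pos": TCP position; "ee_rot": TCP orientation; "ft_force": force on the tool from outside, world axes, zero at the start; "moment": the same for the moment, N m; "finger_gap": finger opening in m; "finger_force": force on a finger pad.
Only numpy, scipy, OpenCV 4.12 (cv2) and the standard library are available. Lean on these libraries where they do the work, as an engineer would, in place of code of your own. Each camera call takes 0.05 s, during which the arm holds its last target. There are 200 camera calls.

TASK

One of the four wooden pot lids on the bar is not pushed home: it rocks when pressed near its edge, the others are firm. Press the lids near the edge with the fingertips until you have made the loose one rock, then push that lid down at its middle until it sits flush on its pot, and finish holding it there: the program ends with the fingertips still pressing on that lid. Touch and press only: lift no lid, and leave the other things on the bar where they stand.

Things in the scene. Friction and masses are not known exactly. Their poses are not given: they have to be found in the camera images.
- pot_1: one of four identical blue pots, 94 mm across, rim 100 mm above the worktop, stuck down by a suction foot. Origin: centre of its underside, z up. Of the four lids one, any of them, is loose: it stands about 5 mm too high and rocks: pressed 30 to 45 mm from its middle, that side sinks 3 to 5 mm under less than 2 N until it meets the rim (tilt about 0.1 rad); let go, it levels. The other three are rigid.
- lid_1_top (a point): centre of the upper face of pot_1's pale wooden lid, a flat disc 100 mm across, 10 mm thick, no handle, a flush 12 mm steel dot in the middle; z = the lid's normal. Home: level, this point 111 mm above the worktop on the pot's axis. A loose lid pushed at its middle (within 10 mm) with 14 to 20 N goes home and stays; near the edge a light press never seats it, a hard one (over 20 N) may.
- pot_2: one of four identical blue pots, 94 mm across, rim 100 mm above the worktop, stuck down by a suction foot. Origin: centre of its underside, z up. Of the four lids one, any of them, is loose: it stands about 5 mm too high and rocks: pressed 30 to 45 mm from its middle, that side sinks 3 to 5 mm under less than 2 N until it meets the rim (tilt about 0.1 rad); let go, it levels. The other three are rigid.
- lid_2_top (a point): centre of the upper face of pot_2's pale wooden lid, a flat disc 100 mm across, 10 mm thick, no handle, a flush 12 mm steel dot in the middle; z = the lid's normal. Home: level, this point 111 mm above the worktop on the pot's axis. A loose lid pushed at its middle (within 10 mm) with 14 to 20 N goes home and stays; near the edge a light press never seats it, a hard one (over 20 N) may.
- pot_3: one of four identical blue pots, 94 mm across, rim 100 mm above the worktop, stuck down by a suction foot. Origin: centre of its underside, z up. Of the four lids one, any of them, is loose: it stands about 5 mm too high and rocks: pressed 30 to 45 mm from its middle, that side sinks 3 to 5 mm under less than 2 N until it meets the rim (tilt about 0.1 rad); let go, it levels. The other three are rigid.
- lid_3_top (a point): centre of the upper face of pot_3's pale wooden lid, a flat disc 100 mm across, 10 mm thick, no handle, a flush 12 mm steel dot in the middle; z = the lid's normal. Home: level, this point 111 mm above the worktop on the pot's axis. A loose lid pushed at its middle (within 10 mm) with 14 to 20 N goes home and stays; near the edge a light press never seats it, a hard one (over 20 N) may.
- pot_4: one of four identical blue pots, 94 mm across, rim 100 mm above the worktop, stuck down by a suction foot. Origin: centre of its underside, z up. Of the four lids one, any of them, is loose: it stands about 5 mm too high and rocks: pressed 30 to 45 mm from its middle, that side sinks 3 to 5 mm under less than 2 N until it meets the rim (tilt about 0.1 rad); let go, it levels. The other three are rigid.
- lid_4_top (a point): centre of the upper face of pot_4's pale wooden lid, a flat disc 100 mm across, 10 mm thick, no handle, a flush 12 mm steel dot in the middle; z = the lid's normal. Home: level, this point 111 mm above the worktop on the pot's axis. A loose lid pushed at its middle (within 10 mm) with 14 to 20 N goes home and stays; near the edge a light press never seats it, a hard one (over 20 N) may.
- jar_2: clear jar with a black lid and dark pink-brown contents, 79 mm across, 154 mm tall; loose bystander, origin at the centre of its underside.
- jar_3: clear jar with a silver-grey lid and a green and white label, 93 mm across, 132 mm tall; loose bystander, origin at the centre of its underside.
- tamper: espresso tamper standing on its steel disc, dark wooden handle up, 58 mm across, 86 mm tall; loose bystander, origin at the centre of its underside.
- dosing_cup: small steel cup, 58 mm across, 52 mm tall; loose bystander, origin at the centre of its underside.
- mug: small blue mug with a handle, 58 x 86 x 49 mm; loose bystander, origin at the centre of its underside.
- pitcher: small steel milk pitcher with a handle, 74 x 100 x 91 mm; loose bystander, origin at the centre of its underside.
- sachet_tin: flat tin of red, white and green sachets, 69 x 90 x 24 mm; loose bystander, origin at the centre of its underside.
- shaker: white cocoa shaker with a brown band, 66 mm across, 97 mm tall; loose bystander, origin at the centre of its underside.

How it is judged:
On the way:
1. the loose lid is made to rock by a press near its edge (it tilts more than 0.05 rad on its pot) (((angle between the z axis of lid_1_top and the z axis of pot_1, either way round above 0.05 rad and contact force between the fingers and lid_1 above 0.2 N) or (angle between the z axis of lid_2_top and the z axis of pot_2, either way round above 0.05 rad and contact force between the fingers and lid_2 above 0.2 N) or (angle between the z axis of lid_3_top and the z axis of pot_3, either way round above 0.05 rad and contact force between the fingers and lid_3 above 0.2 N) or (angle between the z axis of lid_4_top and the z axis of pot_4, either way round above 0.05 rad and contact force between the fingers and lid_4 above 0.2 N))), for 0.1 s.
At the end, for the whole second after the job is handed in: All four lids sit home on their pots (upper face at most 112.8 mm above the pot's underside, tilt under 0.03 rad), and the fingers still press with more than 1 N on the lid that was loose (the one that has gone down by more than 3 mm) (z of lid_1_top in the frame of pot_1 below 0.1128 m and angle between the z axis of lid_1_top and the z axis of pot_1, either way round below 0.03 rad and z of lid_2_top in the frame of pot_2 below 0.1128 m and angle between the z axis of lid_2_top and the z axis of pot_2, either way round below 0.03 rad and z of lid_3_top in the frame of pot_3 below 0.1128 m and angle between the z axis of lid_3_top and the z axis of pot_3, either way round below 0.03 rad and z of lid_4_top in the frame of pot_4 below 0.1128 m and angle between the z axis of lid_4_top and the z axis of pot_4, either way round below 0.03 rad and ((distance of lid_1_top from where it was at the start of the episode above 0.003 m and contact force between the fingers and lid_1 above 1 N) or (distance of lid_2_top from where it was at the start of the episode above 0.003 m and contact force between the fingers and lid_2 above 1 N) or (distance of lid_3_top from where it was at the start of the episode above 0.003 m and contact force between the fingers and lid_3 above 1 N) or (distance of lid_4_top from where it was at the start of the episode above 0.003 m and contact force between the fingers and lid_4 above 1 N))); the arm keeps its last pose, push and grip.
It fails at once if a lid is lifted (its middle more than 10 mm above its home height) (z of lid_1_top in the frame of pot_1 above 0.121 m or z of lid_2_top in the frame of pot_2 above 0.121 m or z of lid_3_top in the frame of pot_3 above 0.121 m or z of lid_4_top in the frame of pot_4 above 0.121 m).
It fails at once if a bystander is moved by more than 30 mm (distance of any of jar_2, jar_3, tamper, dosing_cup, mug, pitcher, sachet_tin, shaker from where it was at the start of the episode above 0.03 m).
It also fails if it takes over 48 s, if anything falls off the work surface, if the arm or the gripper's body presses on something with over 40 N, if the wrist force passes 120 N, or if a joint passes its speed limit or range.

## Working session

There is one attempt and no reset: what is moved stays moved. The work goes in short steps, each a Python script; the robot and the scene stay as the last script left them, time stands still between calls to the robot, and variables do not carry over. Pictures are saved under pics/ and viewed, at most 10 in all, crops included, and the job is handed in when it is done.

```bash
mkdir -p pics; ls; python3 - <<'E'
from bench import *
import cv2,numpy as np,pickle
d={n:get_image(n) for n in("scene","top")}
pickle.dump(d,open("im.pkl","wb"))
for n in d:
    cv2.imwrite(f"pics/{n}0.png",d[n]["frame"]); print(n,d[n]["camera_matrix"],d[n]["k1"],d[n]["view"])
s=state();print(s)
E
```

```text
pics
scene [[490.74068327   0.         317.72559418]
 [  0.         490.74068327 245.0544691 ]
 [  0.           0.           1.        ]] -0.09975983423406479 [[-0.48382198 -0.87485937 -0.0231814   0.27320856]
 [ 0.39904979 -0.24410516  0.88383931 -0.28156075]
 [-0.7788938   0.41837035  0.46721589 -0.80387304]
 [ 0.          0.          0.          1.        ]]
top [[434.77384999   0.         317.35199246]
 [  0.         434.77384999 240.54883236]
 [  0.           0.           1.        ]] -0.04406879024157128 [[ 0.17893224 -0.98384185 -0.0062021  -0.11401725]
 [ 0.82176049  0.14598203  0.55081662 -0.47903411]
 [-0.54101105 -0.10365549  0.83460325 -1.13805953]
 [ 0.          0.          0.          1.        ]]
{'time': 0.1, 'joint_pos': array([-1.39872698e+00,  9.17776122e-02,  1.23174062e+00,  3.82763168e-05,
        1.81980991e+00, -5.66801770e-02]), 'dq': array([ 1.34472847e-03, -2.26209549e-03, -2.57443940e-03,  1.07588495e-05,
       -1.52143464e-03, -1.37161795e-04]), 'joint_torque': array([ 2.28048295e-03, -4.47857988e+01, -4.07571280e+01,  7.00758747e-02,
        2.84586026e-02, -1.06230370e-04]), 'ee_pos': array([ 0.13603533, -0.58411921,  0.22963754]), 'ee_rot': array([-8.67371736e-04,  9.93465423e-01,  1.14130186e-01, -3.15153862e-05]), 'ft_force': array([ 0.04309845, -0.62267659, -0.19174846]), 'moment': array([0.01493821, 0.01603351, 0.00497746]), 'finger_force': 0.0, 'finger_gap': 0.0882024544302656}
```

View pics/scene0.png

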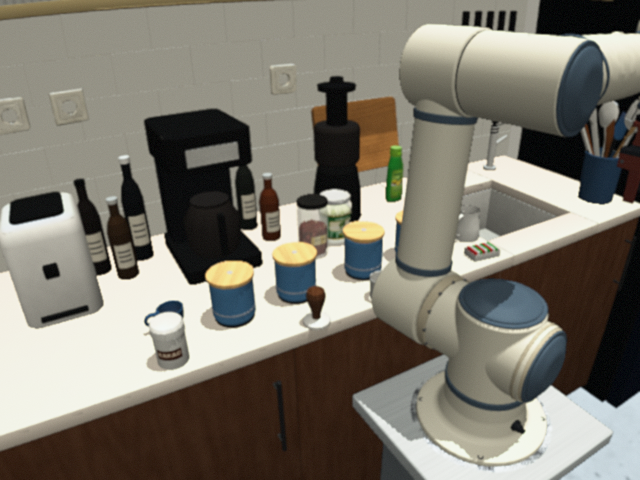

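View pics/top0.png

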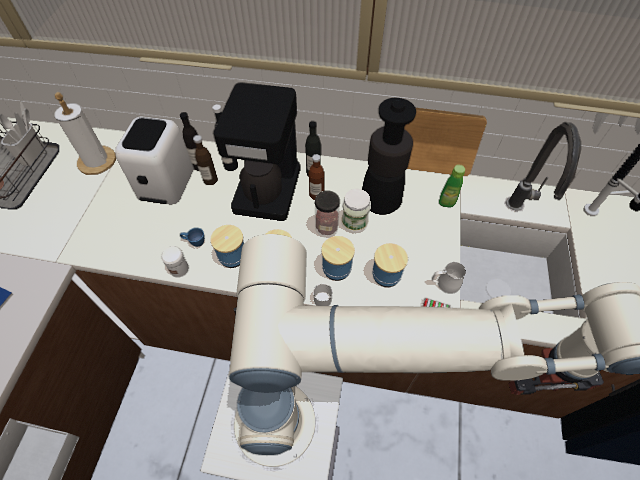

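The scene view shows lids at about (231,274), (295,257) and (363,235), with a fourth partly hidden at (402,218). The top view shows lids at (228,240), (338,250) and (390,258), with one mostly hidden at (278,236). The tamper, cup, shaker and mug stand in front or at the left, and the jars stand behind.

```bash
cat > vis.py <<'E'
import cv2,numpy as np
def cast(im,uv,z):
    K=im["camera_matrix"];V=im["view"]
    p=cv2.undistortPoints(np.float64(uv).reshape(-1,1,2),K,np.array([im["k1"],0,0,0.]))[:,0]
    d=np.c_[p[:,0],-p[:,1],-np.ones(len(p))]@V[:3,:3]
    c=-V[:3,:3].T@V[:3,3]
    return c+d*((z-c[2])/d[:,2])[:,None]
def lids(im,z=.111):
    h=cv2.cvtColor(im["frame"],cv2.COLOR_BGR2HSV)
    m=cv2.inRange(h,(12,60,120),(30,255,255))
    out=[]
    n,l,s,c=cv2.connectedComponentsWithStats(m)
    for i in range(1,n):
        if s[i,4]<60: continue
        ys,xs=np.nonzero(l==i); w=cast(im,np.c_[xs,ys],z)
        if not(.2<np.hypot(*w[:,:2].mean(0))<.85) : continue
        cc,r=cv2.minEnclosingCircle(np.float32(w[:,:2]))
        d=im["depth"][ys,xs]
        # height from depth
        K=im["camera_matrix"];p=cv2.undistortPoints(np.float64(np.c_[xs,ys]).reshape(-1,1,2),K,np.array([im["k1"],0,0,0.]))[:,0]
        P=(np.c_[p[:,0]*d,-p[:,1]*d,-d]-im["view"][:3,3])@im["view"][:3,:3]
        out.append((c[i].round(),s[i,4],np.round(cc,4),round(r,4),np.median(P,axis=0).round(4)))
    return out
E
python3 - <<'E'
import pickle;from vis import *
d=pickle.load(open("im.pkl","rb"))
for n in d:
    print(n)
    for o in lids(d[n]):print(*o)
E
```

```text
scene
[399. 216.] 82 [ 0.5133 -0.2164] 0.0379 [ 0.5136 -0.2066  0.1096]
[363. 231.] 708 [ 0.495  -0.0849] 0.0604 [ 0.4846 -0.0827  0.1143]
[298. 252.] 1003 [0.4884 0.0766] 0.0812 [0.4871 0.0952 0.1091]
[229. 274.] 1065 [0.4713 0.259 ] 0.0566 [0.4691 0.2588 0.111 ]
top
[226. 238.] 681 [0.4733 0.2519] 0.0508 [0.4718 0.252  0.1104]
[279. 232.] 91 [0.5119 0.0977] 0.0396 [0.521  0.0977 0.1107]
[338. 250.] 733 [ 0.4912 -0.0881] 0.0516 [ 0.4864 -0.0892  0.1157]
[391. 258.] 745 [ 0.4921 -0.2478] 0.0507 [ 0.4898 -0.2475  0.1103]
```

The top-camera depth puts the lid at (0.488, -0.088) about 5 mm higher than the others, so I press that one first, near its edge on the robot's side.

```bash
python3 - <<'E'
from bench import *
import numpy as np
q=[0,1,0,0]; x,y=.489-.037,-.0885
close()
move_to([x,y,.21],q)
move_l([x,y,.135],.1); hold(.3)
f0=state()["ft_force"][2]; print(state()["time"],f0,state()["finger_gap"])
z=.128; prev=0
while z>.112:
    move_l([x,y,z],.03); hold(.1)
    s=state(); f=s["ft_force"][2]-f0
    print(round(z,4),s["ee_pos"][2].round(4)-.008,round(f,2))
    if f>2.5: break
    z-=.001
hold(.2)
im=get_image("top");import pickle;pickle.dump(im,open("press.pkl","wb"))
import cv2;cv2.imwrite("pics/press.png",cv2.resize(im["frame"][170:330,190:430],None,fx=3,fy=3))
print(state()["time"])
E
```

```text
4.75 -0.13586551394209934 0.000654235322971749
0.128 0.12 0.45
0.127 0.119 1.47
0.126 0.118 -0.33
0.125 0.11699999999999999 0.25
0.124 0.11599999999999999 0.39
0.123 0.11499999999999999 1.33
0.122 0.11399999999999999 1.54
0.121 0.11299999999999999 1.72
0.12 0.11230000000000001 4.15
8.2833
```

View pics/press.png

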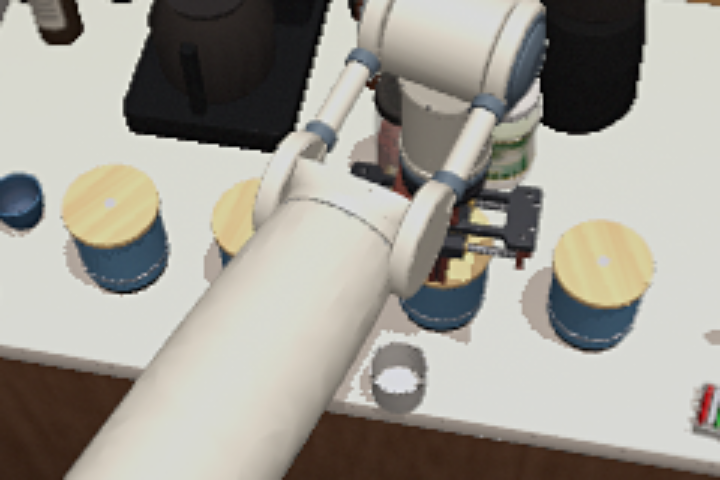

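The fingers are on the third lid, on the robot's side (crop about (445,265)), and nothing else has been disturbed. The force stayed near 1.5 N from tip height 0.115 to 0.113, then rose sharply at 0.112. That matches the lid rocking until it met the rim. Next I push the middle.

```bash
python3 - <<'E'
from bench import *
import numpy as np
x,y=.489-.037,-.0885
hold(.2); move_l([x,y,.14],.08)
x=.489; move_l([x,y,.14],.1); hold(.3)
f0=state()["ft_force"][2]; print(f0)
move_l([x,y,.127],.05)
z=.126
while z>.10:
    move_l([x,y,z],.03); hold(.12)
    s=state(); f=np.mean([s["ft_force"][2]])-f0
    print(round(z,4),round(s["ee_pos"][2]-.008,4),round(f,2))
    if f>16: break
    z-=.0005 if f>2 else .001
hold(.3); s=state();print(s["time"],s["ft_force"]-[0,0,f0],s["ee_pos"])
E
```

```text
1.074919875775024
0.126 0.1182 -1.1
0.125 0.117 -1.25
0.124 0.1166 4.52
0.1235 0.1165 4.89
0.123 0.1165 7.0
0.1225 0.1162 9.13
0.122 0.1159 9.22
0.1215 0.1154 10.23
0.121 0.115 10.46
0.1205 0.1145 10.34
0.12 0.114 10.34
0.1195 0.1135 9.25
0.119 0.113 10.71
0.1185 0.1125 9.63
0.118 0.112 9.34
0.1175 0.1115 9.88
0.117 0.111 11.22
0.1165 0.1108 12.03
0.116 0.1108 13.07
0.1155 0.1107 15.59
0.115 0.1106 17.98
18.1083 [-7.23388861  1.21397125 18.4010461 ] [ 0.48930627 -0.08855975  0.11864719]
```

```bash
python3 - <<'E'
from bench import *
hold(.5);s=state();print(s["ft_force"],s["ee_pos"]);print(job_done())
E
```

```text
[-8.1024914   2.11444655 19.52991271] [ 0.48931072 -0.08855767  0.11868994]
the job is handed in; nothing more can be done
None
```

The loose lid was the one at about (0.489, -0.089): it rocked under a light edge press, then went down about 6 mm to 111 mm at its middle, and I handed in with the fingertips still pressing on it at about 18 N; I pressed none of the other three lids, which the depth image showed at home height.

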